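Present a bearing ball to the side camera

ROBOT

A 6-joint arm with a two-finger parallel gripper is mounted at the origin on the work surface. World frame = base frame: x ahead of the robot, y to its left, z up, the work surface at z = 0. Lengths are in m, angles in rad, forces in N, time in s.
With the tool pointing down it reaches from about 0.225 to 0.875 m from the base axis. Payload 3.4 kg.
Tool frame: the origin (TCP) lies on the centre line of the jaws, within the pads' length; the fingertips stand 22 mm ahead of it and the grasp point (between the pads) lies 3 mm ahead of it; z points along the fingers, y is the line along which they close (so a half turn about z gives the same grasp; the last joint's range is limited). The gripper opens to 85 mm and grips with 20 to 120 N. Pads are 22 mm wide; open, the fingers measure 114 mm over their backs; the gripper's body (76 mm by 85 mm) begins 54 mm behind the grasp point. The pads swing forward as they close: fully open they stand 13 mm farther back than shut.
Start: joints at [1.201, 0.276, 1.505, -0, 1.361, -0.121], TCP at [0.142, 0.557, 0.253] pointing down, gripper open.
Joint ranges: [-2.89, 2.89], [-0.75, 2.08], [0.22, 2.7], [-1.18, 4.32], [0.11, 2.71], [-2.7, 2.7]. Speed limits (rad/s): [2.57, 2.57, 3.14, 3.14, 3.14, 3.14].

INTERFACE

Orientations are given as a unit quaternion [w, x, y, z].
In Python, from rig import readout, optics, ticket gives the robot as it stands. The module is installed in compiled form; this text tells all that it offers.
- The arm moves only by the shell command python3 -m handwheel 'ROWS' [OPENING] [FORCE]. ROWS is a JSON list of rows, 1 to 5 of them, each an object with the fields sx, sy, sz (the shift in m), rz (a turn about the tool's z in rad); a field left out counts as zero; each row shifts and turns the commanded pose from where the row before left it, along the tool's axes as they then stand; what a row does not reach is not made up. A row lasts 1/12 s, in which the tool goes at most 0.0417 m and 0.125 rad, less where a joint would pass 70% of its speed; a pose out of reach is approached as far as the arm can. OPENING is the finger opening in m, set as the command begins (- or left out keeps the last). The fingers move at their own pace and stop on an object; FORCE is the grip in N (left out, the last holds). Time passes only in rows, so rows that do not move let the fingers close. It prints the time, the measured TCP pose, the force, the opening and the grip force at its end. Input that does not fit is refused with a message, and nothing moves.
- readout.get_state(): the state, without advancing time (a new reading comes with each control period).
- optics.get_image(name): name is "side" or "top" or "wrist"; returns a dict with "img" (480x640x3 uint8, red, green, blue), "camera_matrix" (3x3 intrinsics, pixels), "k1" (the pictures are not rectified: a ray, as slopes to the right and down, at radius r is drawn at 1 + k1 r^2 times it, then the intrinsics apply), "T" (4x4, takes a point from camera to world coordinates); the wrist camera has in their place "hand_eye" (4x4, takes a point from camera to tool coordinates, whose origin is the TCP and whose axes are the flange's). Camera axes: x right, y down, z forward; pixel columns grow to the right and rows downward; lengths in m; the calibration is good to about 2 mm. A picture is of the moment at which its call begins: read the wrist's pose just before it. There is no depth.
- ticket.sign_off(): hands the job in; it is judged then, once.
The state is a dict: "clock": time; "qpos": joint angles; "qd": joint speeds; "effort": joint torques, N m; "position": TCP position; "ee_rot": TCP orientation; "contact_force": force on the tool from outside, world axes, zero at the start; "moment": the same for the moment, N m; "width": finger opening in m; "gripper_force": force on a finger pad.
Only numpy, scipy, OpenCV 4.12 (cv2) and the standard library are available. Lean on these libraries where they do the work, as an engineer would, in place of code of your own. Each camera call takes 0.05 s, during which the arm holds its last target. There are 200 camera calls.

TASK

Unlock the inspection station by turning its clamp handle counter-clockwise until it clicks over, so that the hold-down finger swings off the dished plate. Then lift the plate by its bail, level and smoothly so that the loose ball stays inside the ring marked round the plate's middle, and give it a quarter turn so that the gap in its rim faces the lens. Finish while still holding it there: level, still, clear of the station and centred above its nest, with the ball at the height of the lens, everything else on the bench left where it was.

Things in the scene. Friction and masses are not known exactly. Their poses are not given: they have to be found in the camera images.
- station: Fixed inspection station; place and yaw vary. Grey base plate 12 mm thick, x -130 to 90, y -130 to 240 mm in its frame. Origin: bench height under the centre of the round nest (116 mm across, top at z 30, locating ring 91 mm inside, 5 mm high). Clamp axis at (-85, -85). A white camera with black lens stands at y 120 to 240, up to z 172, looking along -y over the nest. z is up.
- view_point (a point): Fixed point on the lens's axis straight above the nest's centre, 110 mm above the bench: where the ball's centre must be at the end. Axes of the station.
- lens_face (a point): Centre of the lens's face (42 mm across), 120 mm from view_point along the station's +y, 110 mm above the bench.
- clamp (a joint): Angle of the clamp handle, rad: 0 locked (finger over the plate's rim), grows counter-clockwise seen from above, stop at 1.22. Nearly free but for a click: a sprung pin meets a lobe at about 0.16, resists with up to about 0.12 N m until 0.55, then pushes on; beyond 0.85 it counts as clicked over. It stays where it is left outside the lobe. Starts at 0 to 0.05.
- clamp_grip (a point): Middle of the clamp's black grip bar, on its upright axis, 90 mm above the bench. x runs along the bar and turns with it (at clamp = 0 to the nest's centre, 45 degrees from the station's +x to +y). Bar 42 long, 14 wide, top 16 mm above this point; a 40 mm disc from 24 mm below. The steel hold-down finger, 10 mm wide, reaches 74 mm from the axis along x, 28 to 33 mm below this point.
- dish: Loose aluminium dished plate, 107 mm across, 0.25 kg, in the nest. Origin: centre of its underside, 30 mm above the bench at the start; foot 80 mm across, rim top at 24 mm. A 75 degree gap in the rim lies at its +x, which starts along the station's +x within 0.25 rad. Inside: flat of 5 mm radius at height 10 mm, 5 degree slope to the engraved ring of 26 mm radius, then 12 degrees. z is up.
- dish_grip (a point): Middle of the plate's bail bar, straight above the plate's centre, 86 mm above its origin. The steel bar runs along the plate's y, 110 mm long, 10 mm wide (x), 14 mm tall; flat posts 8 x 5 mm at y +-52 mm carry it.
- dish_gap (a point): Middle of the gap in the rim, at (52, 0, 18) mm in the plate's frame.
- ball_center (a point): Centre of the loose steel ball, 20 mm across, about 33 g, which lies in the plate, its centre 20 mm above the plate's origin when in the middle. It rolls freely: a tilt of 1 to 2 degrees or a sideways jerk of 0.3 m/s2 sets it off.
- jar: Bystander: small white jar with a screw cap, 36 mm across, 48 mm tall, standing on the station's base plate near (55, -92) mm in the station's frame. Origin under its centre.
- solvent: Bystander: clear bottle, 50 mm across, 110 mm tall, standing to the right of the station. Origin under its centre.
- petri: Bystander: empty clear dish, 80 mm across, 14 mm tall, beyond the station. Origin under its centre.
- driver: Bystander: small screwdriver, 140 mm long, lying beyond the station. Origin under its middle.
- chip_tray: Bystander: dark slotted tray, 120 x 170 x 22 mm, on the bench's left. Origin under its centre.
- spool: Bystander: grey spool, 54 mm across, 35 mm tall, on the bench's right. Origin under its centre.
- weight: Bystander: brass cylinder, 40 mm across, 30 mm tall, on the bench's right. Origin under its centre.

How it is judged:
By the outcome, as a careful person would: the job done as asked, in the order asked, and still so for the second after the job is handed in, while the arm keeps its last pose, push and grip.
It also fails if it takes over 58 s, if anything falls off the work surface, if the arm or the gripper's body presses on something with over 40 N, if the wrist force passes 120 N, or if a joint passes its speed limit or range.

## Working session

There is one attempt and no reset: what is moved stays moved. The work goes in short steps, Python scripts to look and compute and a shell command to move; the robot and the scene stay as the last step left them, time stands still between calls to the robot, and variables do not carry over. Pictures are saved under pics/ and viewed, at most 10 in all, crops included, and the job is handed in when it is done.

```bash
mkdir -p pics; cat > h.py <<'E'
import numpy as np, cv2
from rig import readout, optics
def cam(name):
    s=readout.get_state(); d=optics.get_image(name)
    if name=="wrist":
        T=np.eye(4); w,x,y,z=s["ee_rot"]
        from scipy.spatial.transform import Rotation as R
        T[:3,:3]=R.from_quat([x,y,z,w]).as_matrix(); T[:3,3]=s["position"]
        d["T"]=T@np.array(d["hand_eye"])
    return d
def ray(d,u,v):
    K=np.array(d["camera_matrix"]); p=np.array([(u-K[0,2])/K[0,0],(v-K[1,2])/K[1,1]]); k=d["k1"]
    q=p.copy()
    for _ in range(30): q=p/(1+k*(q@q))
    T=np.array(d["T"]); return T[:3,3],T[:3,:3]@np.array([q[0],q[1],1])
def atz(d,u,v,z):
    o,r=ray(d,u,v); return o+r*(z-o[2])/r[2]
def proj(d,P):
    T=np.array(d["T"]); c=T[:3,:3].T@(np.array(P)-T[:3,3]); q=c[:2]/c[2]; q=q*(1+d["k1"]*(q@q)); K=np.array(d["camera_matrix"])
    return np.array([K[0,0]*q[0]+K[0,2],K[1,1]*q[1]+K[1,2]])
E
python3 - <<'E'
from h import *
import pickle
for n in("top","side"):
    d=cam(n); pickle.dump(d,open(n+".pkl","wb")); cv2.imwrite(f"pics/{n}.png",d["img"][:,:,::-1]); print(n,np.round(d["T"],3).tolist(),d["camera_matrix"],d["k1"])
print(readout.get_state())
E
```

```text
top [[-0.024, -0.981, 0.195, 0.275], [-1.0, 0.022, -0.014, 0.068], [0.009, -0.195, -0.981, 1.704], [0.0, 0.0, 0.0, 1.0]] [[491.49639243   0.         320.18615041]
 [  0.         491.49639243 225.98546104]
 [  0.           0.           1.        ]] 0.01408353442951162
side [[0.817, -0.316, 0.482, -0.173], [-0.576, -0.456, 0.678, -1.013], [0.006, -0.832, -0.554, 0.953], [0.0, 0.0, 0.0, 1.0]] [[492.30591229   0.         321.78656445]
 [  0.         492.30591229 240.51947992]
 [  0.           0.           1.        ]] 0.026739250820648403
{'clock': 0.1, 'qpos': array([ 1.20102283e+00,  2.76569140e-01,  1.50602328e+00,  5.15099117e-06,
        1.36069903e+00, -1.21010169e-01]), 'qd': array([ 0.00099925, -0.00283534, -0.00088408, -0.00152057,  0.00173193,
        0.00085925]), 'effort': array([-3.26487100e-05, -4.17703664e+01, -2.46404815e+01, -1.64206449e-04,
        6.03713168e-03, -1.61575082e-05]), 'position': array([0.14141807, 0.55688676, 0.25249819]), 'ee_rot': array([-2.08792650e-04,  1.24061687e-01,  9.92274144e-01, -8.23339970e-04]), 'contact_force': array([-0.1979496 , -0.64552813, -0.19771017]), 'moment': array([ 0.02021181,  0.04053857, -0.07819865]), 'gripper_force': 0.0, 'width': 0.08567551994066226}
```

View pics/top.png

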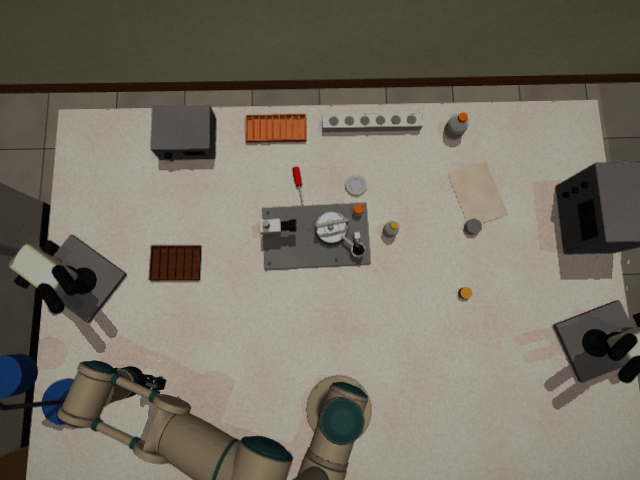

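View pics/side.png

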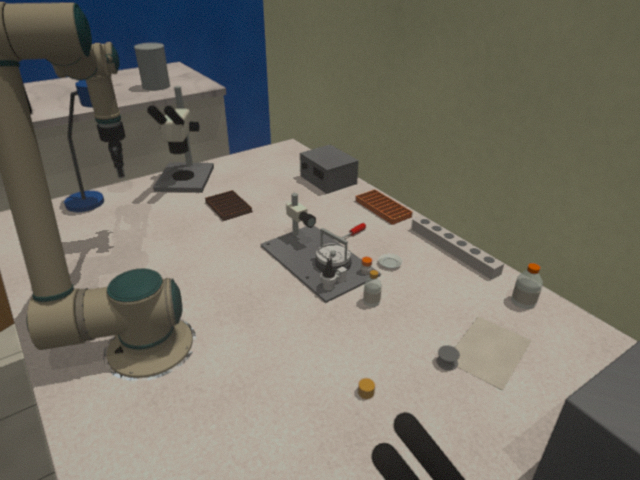

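The top view shows the station with its base corners at about (262,206), (367,204), (371,265) and (264,269). The nest is near (331,228) and the clamp near (357,247). The side view agrees: the lens is on the +y side.

```bash
python3 - <<'E'
from h import *
import pickle
d=pickle.load(open("top.pkl","rb"))
for u,v in((262,206),(367,204),(371,265),(264,269)): print(atz(d,u,v,.012)[:2])
print("clamp",atz(d,357,247,.09)[:2],"nest",atz(d,331,229,.05)[:2])
print(np.round(optics.get_image("wrist")["hand_eye"],3)); s=readout.get_state(); print(s['position'],s['clock'])
g=cv2.resize(d["img"][190:290,240:410],None,fx=4,fy=4,interpolation=cv2.INTER_CUBIC); cv2.imwrite("pics/crop.png",g[:,:,::-1])
E
```

```text
[0.68737486 0.24843254]
[ 0.68656296 -0.12321545]
[ 0.46940425 -0.12779345]
[0.46405625 0.24175296]
clamp [ 0.52145279 -0.07488729] nest [0.59191597 0.00830551]
[[ 0.    -0.955 -0.298  0.076]
 [ 1.     0.     0.     0.   ]
 [ 0.    -0.298  0.955 -0.12 ]
 [ 0.     0.     0.     1.   ]]
[0.14147776 0.55694545 0.25263793] 0.15
```

View pics/crop.png

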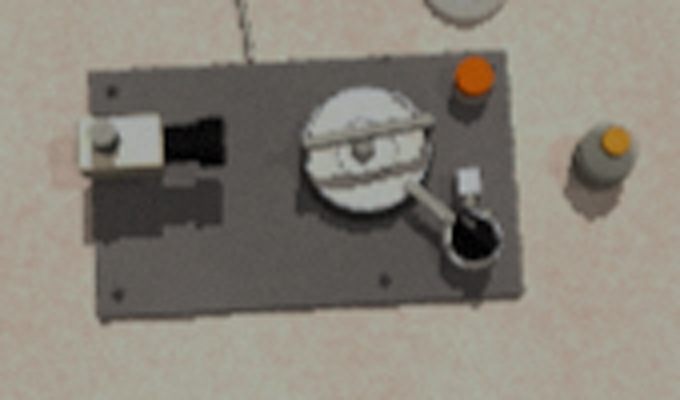

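The measurements agree with the stated sizes: station origin is about (0.598, 0.005) and yaw about 0.02. Next I move over the clamp and turn the tool.

```bash

python3 -m handwheel '[{"sx": -0.0265,"sy": -0.0251,"sz": -0.001},{"sx": -0.0265,"sy": -0.0251,"sz": -0.001},{"sx": -0.0265,"sy": -0.0251,"sz": -0.001},{"sx": -0.0265,"sy": -0.0251,"sz": -0.001},{"sx": -0.0265,"sy": -0.0251,"sz": -0.001}]' >/dev/null
python3 -m handwheel '[{"sx": -0.0265,"sy": -0.0251,"sz": -0.001},{"sx": -0.0265,"sy": -0.0251,"sz": -0.001},{"sx": -0.0265,"sy": -0.0251,"sz": -0.001},{"sx": -0.0265,"sy": -0.0251,"sz": -0.001},{"sx": -0.0265,"sy": -0.0251,"sz": -0.001}]' >/dev/null
python3 -m handwheel '[{"sx": -0.0265,"sy": -0.0251,"sz": -0.001},{"sx": -0.0265,"sy": -0.0251,"sz": -0.001},{"sx": -0.0265,"sy": -0.0251,"sz": -0.001},{"sx": -0.0265,"sy": -0.0251,"sz": -0.001},{"sx": -0.0265,"sy": -0.0251,"sz": -0.001}]' >/dev/null
python3 -m handwheel '[{"sx": -0.0265,"sy": -0.0251,"sz": -0.001},{"sx": -0.0265,"sy": -0.0251,"sz": -0.001},{"sx": -0.0265,"sy": -0.0251,"sz": -0.001},{"sx": -0.0265,"sy": -0.0251,"sz": -0.001},{"sx": -0.0265,"sy": -0.0251,"sz": -0.001}]'
python3 -m handwheel '[{"rz": 0.12},{"rz": 0.12},{"rz": 0.12},{"rz": 0.12},{"rz": 0.12}]' >/dev/null
python3 -m handwheel '[{"rz": 0.12},{"rz": 0.12},{"rz": 0.12},{"rz": 0.12},{"rz": 0.12}]' >/dev/null
python3 -m handwheel '[{"rz": 0.12},{"rz": 0.12},{"rz": 0.12},{"rz": 0.12},{"rz": 0.12}]' >/dev/null
python3 -m handwheel '[{"rz": 0.12},{"rz": 0.12},{"rz": 0.05},{},{}]'
python3 - <<'E'
from h import *
import pickle
d=cam("wrist"); pickle.dump(d,open("w1.pkl","wb")); cv2.imwrite("pics/w1.png",d["img"][:,:,::-1])
s=readout.get_state(); print(s["position"],s["ee_rot"],s["qpos"])
E
```

```text
clock: 1.82
position: [0.5321, -0.0615, 0.2731]
ee_rot: [-0.0, 0.124, 0.992, 0.0]
contact_force: [1.3, -0.0, -0.2]
width: 0.0856
gripper_force: 0.0
clock: 3.48
position: [0.5315, -0.0597, 0.273]
ee_rot: [-0.0, 0.92, 0.391, -0.0]
contact_force: [-0.3, -0.6, 1.0]
width: 0.0855
gripper_force: 0.0
[ 0.5315368 -0.0596963  0.2731021] [-1.57975813e-04  9.20253171e-01  3.91323471e-01 -1.33792686e-04] [-2.42015556e-01  2.04700292e-01  1.55338536e+00  9.36042983e-05
  1.38391069e+00  5.24624715e-01]
```

View pics/w1.png

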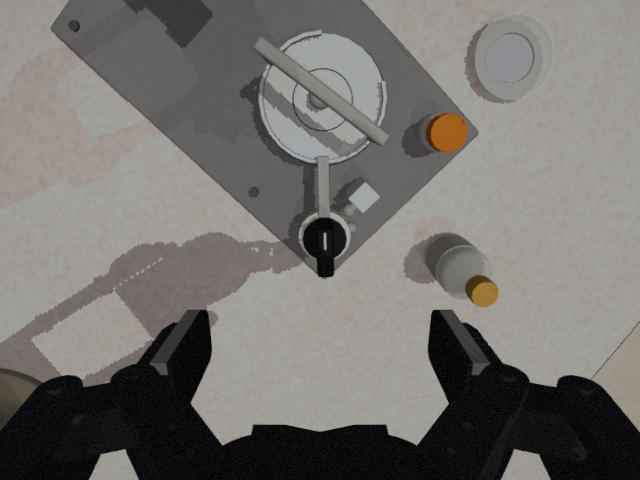

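The wrist view shows the clamp knob near (324,238) with its bar pointing down to about (326,276) and the finger running up to (323,157). The bail bar runs from (262,44) to (384,139). Base corners are at (478,133), (324,277) and (52,27).

```bash
python3 - <<'E'
from h import *
import pickle
from scipy.optimize import least_squares
d=pickle.load(open("w1.pkl","rb"))
a=atz(d,478,133,.012);b=atz(d,324,277,.012);c=atz(d,52,27,.012);print(a,b,c,np.linalg.norm(a-b))
# base corner (x90,y-130)=a ; (-130,-130)=b
def st(p,l):
    x,y,t=p; return [x+l[0]*np.cos(t)-l[1]*np.sin(t), y+l[0]*np.sin(t)+l[1]*np.cos(t), l[2]]
obs=[((.09,-.13,.012),(478,133)),((-.13,-.13,.012),(324,277)),((-.13,.24,.012),(52,27))]
f=lambda p:np.concatenate([proj(d,st(p,l))-np.array(o) for l,o in obs])
r=least_squares(f,[.598,.005,.02]);p=r.x;print(p,r.fun)
for l in ((0,0,.03),(-.085,-.085,.09),(-.085,-.085,.106),(-.085,-.085,.066),(0,0,.123)): print(l,st(p,l),proj(d,st(p,l)))
e1,e2=atz(d,262,44,.123),atz(d,384,139,.123); m=(e1+e2)/2;v=e1-e2;print("bail",m,np.linalg.norm(v),"plate yaw",np.arctan2(v[1],v[0])-np.pi/2)
for k in(.021,-.021):
  for z in (.09,.106):
    q=p[2]+np.pi/4;C=st(p,(-.085,-.085,z));print("bar end",k,z,proj(d,[C[0]+k*np.cos(q),C[1]+k*np.sin(q),z]))
im=d["img"][130:290,230:400];cv2.imwrite("pics/c2.png",cv2.resize(im,None,fx=4,fy=3.7,interpolation=cv2.INTER_CUBIC)[:,:,::-1])
E
```

```text
[ 0.69272674 -0.11697503  0.012     ] [ 0.47861044 -0.12175964  0.012     ] [0.46775031 0.24070931 0.012     ] 0.21416974854126314
[0.60229384 0.00838902 0.0269405 ] [ 3.70385393 -0.49761887  0.25908236  3.66604608 -4.20633734 -1.49656488]
(0, 0, 0.03) [np.float64(0.6022938355158567), np.float64(0.008389024190635185), 0.03] [323.67067536 100.49088923]
(-0.085, -0.085, 0.09) [np.float64(0.5196143453397998), np.float64(-0.07886979716415576), 0.09] [325.10989992 247.09561073]
(-0.085, -0.085, 0.106) [np.float64(0.5196143453397998), np.float64(-0.07886979716415576), 0.106] [325.39792667 253.26093108]
(-0.085, -0.085, 0.066) [np.float64(0.5196143453397998), np.float64(-0.07886979716415576), 0.066] [324.72582975 238.88167762]
(0, 0, 0.123) [np.float64(0.6022938355158567), np.float64(0.008389024190635185), 0.123] [325.17654705  91.68896264]
bail [0.60179426 0.0082837  0.123     ] 0.10237023046410511 plate yaw 0.16710835339388064
bar end 0.021 0.09 [325.02722685 222.84211753]
bar end 0.021 0.106 [325.31788747 227.88722356]
bar end -0.021 0.09 [325.18609619 270.40916268]
bar end -0.021 0.106 [325.47093662 277.59137025]
```

View pics/c2.png

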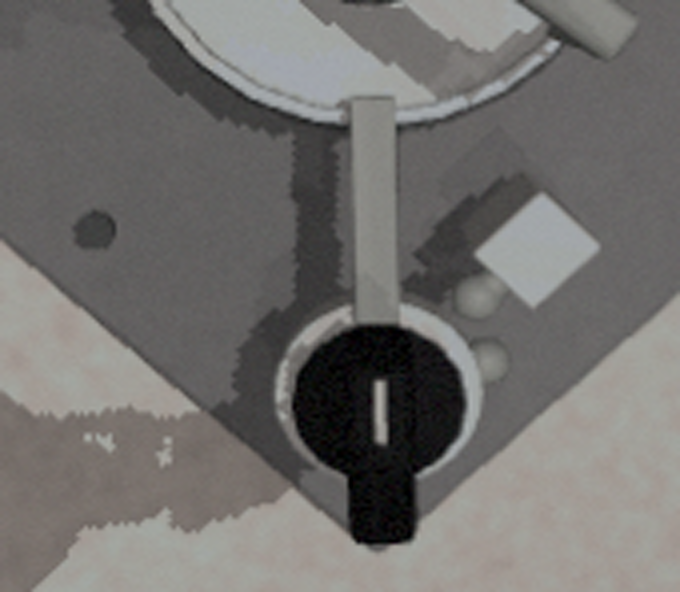

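```bash

python3 -m handwheel '[{"sx": -0.022,"sy": 0.005},{"sz": 0.04},{"sz": 0.04},{"sz": 0.04},{"sz": 0.035}]' .042 >/dev/null
python3 -m handwheel '[{"sz": 0.017},{},{}]'
python3 -m handwheel '[{},{},{},{},{}]' 0 40
python3 -m handwheel '[{},{}]' 
```

```text
clock: 4.2
position: [0.5197, -0.079, 0.1007]
ee_rot: [-0.001, 0.92, 0.391, -0.001]
contact_force: [-0.1, 0.3, 0.7]
width: 0.0421
gripper_force: 0.0
clock: 4.62
position: [0.5201, -0.0781, 0.1033]
ee_rot: [-0.0, 0.92, 0.391, 0.001]
contact_force: [-2.8, 3.6, 5.6]
width: 0.0133
gripper_force: 40.4
clock: 4.78
position: [0.5202, -0.0781, 0.1034]
ee_rot: [-0.0, 0.92, 0.391, 0.001]
contact_force: [-2.3, 3.6, 5.8]
width: 0.0135
gripper_force: 40.4
```

```bash

python3 -m handwheel '[{"sy": -0.001,"sz": -0.004},{"rz": -0.06},{"rz": -0.06},{"rz": -0.06},{"rz": -0.06}]'
python3 -m handwheel '[{"rz": -0.06},{"rz": -0.06},{"rz": -0.06},{"rz": -0.06},{"rz": -0.06}]'
python3 -m handwheel '[{"rz": -0.06},{"rz": -0.06},{"rz": -0.06},{"rz": -0.06},{"rz": -0.06}]' >/dev/null
python3 -m handwheel '[{"rz": -0.06},{"rz": -0.06},{"rz": -0.06},{"rz": -0.06},{"rz": -0.02}]'
python3 -m handwheel '[{},{},{}]'
```

```text
clock: 5.2
position: [0.5195, -0.0777, 0.1037]
ee_rot: [-0.001, 0.867, 0.499, 0.0]
contact_force: [4.2, 1.0, -17.9]
width: 0.0135
gripper_force: 43.6
clock: 5.62
position: [0.5189, -0.0775, 0.1037]
ee_rot: [-0.001, 0.782, 0.623, 0.0]
contact_force: [3.3, 2.4, -16.1]
width: 0.0129
gripper_force: 43.7
clock: 6.45
position: [0.518, -0.0776, 0.1037]
ee_rot: [-0.002, 0.58, 0.815, -0.0]
contact_force: [1.9, 1.4, -17.3]
width: 0.0132
gripper_force: 43.7
clock: 6.7
position: [0.518, -0.0776, 0.1037]
ee_rot: [-0.002, 0.581, 0.814, -0.0]
contact_force: [1.9, 3.1, -25.3]
width: 0.013
gripper_force: 42.6
```

```bash

python3 -m handwheel '[{},{},{}]' .042
python3 -m handwheel '[{"sz": -0.02},{"sz": -0.04},{"sz": -0.04},{"sz": -0.04},{"sz": -0.026}]'
python3 -m handwheel '[{"sx": 0.0135,"sy": 0.027},{"sx": 0.0135,"sy": 0.027},{"sx": 0.0135,"sy": 0.027},{"sx": 0.0135,"sy": 0.027},{"rz": 0.082}]' .07
python3 -m handwheel '[{"rz": 0.082},{},{},{}]'
python3 - <<'E'
from h import *
import pickle
d=cam("wrist"); pickle.dump(d,open("w2.pkl","wb")); cv2.imwrite("pics/w2.png",d["img"][:,:,::-1])
s=readout.get_state(); print(s["position"],s["ee_rot"],s["qpos"])
E
```

```text
clock: 6.95
position: [0.5216, -0.0795, 0.1081]
ee_rot: [0.003, 0.581, 0.814, 0.001]
contact_force: [0.1, 0.1, -0.2]
width: 0.0421
gripper_force: 0.0
clock: 7.37
position: [0.5211, -0.0792, 0.2781]
ee_rot: [0.005, 0.581, 0.814, 0.001]
contact_force: [0.3, 0.3, -0.1]
width: 0.0419
gripper_force: 0.0
clock: 7.78
position: [0.6081, 0.0111, 0.2737]
ee_rot: [0.003, 0.613, 0.79, 0.003]
contact_force: [-0.1, -0.4, 0.2]
width: 0.0698
gripper_force: 0.0
clock: 8.12
position: [0.6039, 0.0075, 0.2727]
ee_rot: [0.001, 0.645, 0.764, 0.001]
contact_force: [-0.8, 0.4, 0.0]
width: 0.0698
gripper_force: 0.0
[0.60380824 0.00747125 0.27237588] [8.10448697e-04 6.45009719e-01 7.64173793e-01 4.69727830e-04] [-1.02731915e-01  3.09186947e-01  1.40943746e+00 -1.38239371e-04
  1.42109978e+00 -2.71435011e-01]
```

View pics/w2.png

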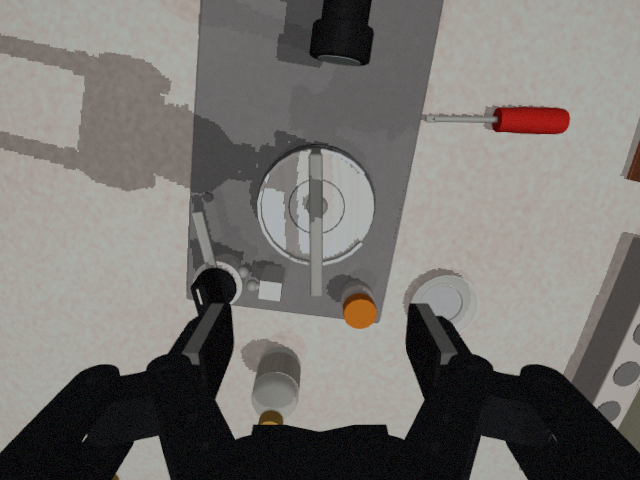

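The clamp finger has swung clear of the plate, lying from (197,213) to (213,285). The bail bar runs vertically from (316,150) to (316,295), the rim circle is centred near (316,205), the base corners are (189,298) and (379,322), and the ball is under the bar near (317,206).

```bash
python3 - <<'E'
from h import *
import pickle
from scipy.optimize import least_squares
d1=pickle.load(open("w1.pkl","rb"));d=pickle.load(open("w2.pkl","rb"))
def st(p,l):
    x,y,t=p; return [x+l[0]*np.cos(t)-l[1]*np.sin(t), y+l[0]*np.sin(t)+l[1]*np.cos(t), l[2]]
obs=[(d1,(.09,-.13,.012),(478,133)),(d1,(-.13,-.13,.012),(324,277)),(d1,(-.13,.24,.012),(52,27)),(d,(.09,-.13,.012),(379,322)),(d,(-.13,-.13,.012),(188,298))]
f=lambda p:np.concatenate([proj(D,st(p,l))-np.array(o) for D,l,o in obs])
r=least_squares(f,[.6,.008,.025]);p=r.x;print(p,r.fun.round(1))
# bar edges by column transitions
g=cv2.cvtColor(d["img"],cv2.COLOR_RGB2GRAY).astype(int)
for v in(155,170,225,250,275,288): print(v,g[v,300:332].tolist())
print("rim",atz(d,316.5,205,.054), "rim w1", atz(d1,323,97,.054))
e1,e2=atz(d,316,149,.123),atz(d,316.5,296,.123);v=e1-e2;print("bail",(e1+e2)/2,np.linalg.norm(v),np.arctan2(v[1],v[0])-np.pi/2)
s=readout.get_state();w,x,y,z=s["ee_rot"];print("tool x ang",2*np.arctan2(y,x),s["position"])
print("ring",atz(d,317,206.5,.042))
E
```

```text
[0.60240442 0.0093544  0.02873734] [ 3.3 -1.6  0.   3.  -4.9 -1.8  1.2  2.  -2.2  1.2]
155 [173, 170, 171, 170, 171, 173, 172, 172, 162, 113, 110, 121, 120, 120, 120, 117, 120, 121, 121, 122, 120, 114, 124, 166, 168, 167, 166, 166, 164, 161, 163, 159]
170 [173, 173, 172, 172, 172, 171, 171, 169, 146, 101, 117, 131, 134, 132, 134, 136, 134, 134, 137, 140, 133, 120, 115, 166, 165, 167, 167, 166, 163, 165, 165, 163]
225 [174, 174, 175, 174, 173, 174, 175, 176, 170, 124, 117, 131, 142, 142, 140, 140, 144, 144, 144, 143, 142, 129, 125, 171, 171, 172, 172, 172, 173, 172, 171, 172]
250 [145, 152, 175, 173, 175, 175, 175, 174, 171, 144, 109, 126, 138, 139, 140, 141, 143, 141, 142, 141, 139, 129, 122, 172, 174, 172, 172, 174, 176, 176, 172, 174]
275 [108, 108, 110, 108, 108, 107, 108, 109, 107, 108, 93, 121, 135, 137, 138, 141, 141, 138, 141, 142, 138, 124, 108, 109, 111, 108, 109, 110, 107, 105, 108, 107]
288 [105, 103, 107, 105, 106, 108, 107, 108, 104, 103, 91, 119, 132, 136, 140, 140, 140, 140, 141, 140, 137, 127, 104, 110, 108, 102, 73, 76, 73, 72, 74, 71]
rim [0.60087118 0.0135118  0.054     ] rim w1 [0.60264069 0.00994784 0.054     ]
bail [0.60134514 0.01154058 0.123     ] 0.11173763188003369 0.17041718962134
tool x ang 1.7395199112560804 [0.60380824 0.00747125 0.27237588]
ring [0.6019322  0.00972403 0.042     ]
```

```bash

python3 -m handwheel '[{"sx": 0.0025,"sy": -0.0016},{"sz": 0.03},{"sz": 0.035},{"sz": 0.03},{"sz": 0.025}]' .04 > /dev/null
python3 -m handwheel '[{"sz": 0.02},{"sz": 0.0133},{},{},{}]'
python3 -m handwheel '[{},{},{}]' .02
python3 -c "
from h import *
import pickle
d=cam('side');pickle.dump(d,open('s2.pkl','wb'));c=d['img'][200:300,250:400];cv2.imwrite('pics/s2.png',cv2.resize(c,None,fx=5,fy=5,interpolation=cv2.INTER_CUBIC)[:,:,::-1]);s=readout.get_state();print(s['position'],s['ee_rot'])"
```

```text
clock: 9.0
position: [0.6026, 0.0099, 0.1192]
ee_rot: [0.001, 0.645, 0.764, 0.001]
contact_force: [0.3, 0.7, -0.9]
width: 0.0399
gripper_force: 0.0
clock: 9.25
position: [0.6023, 0.0101, 0.1191]
ee_rot: [0.001, 0.645, 0.764, 0.001]
contact_force: [-0.5, 0.3, -0.1]
width: 0.0199
gripper_force: 0.0
[0.6021772  0.01010666 0.1188469 ] [6.14364303e-04 6.45267868e-01 7.63955997e-01 4.85669400e-04]
```

View pics/s2.png

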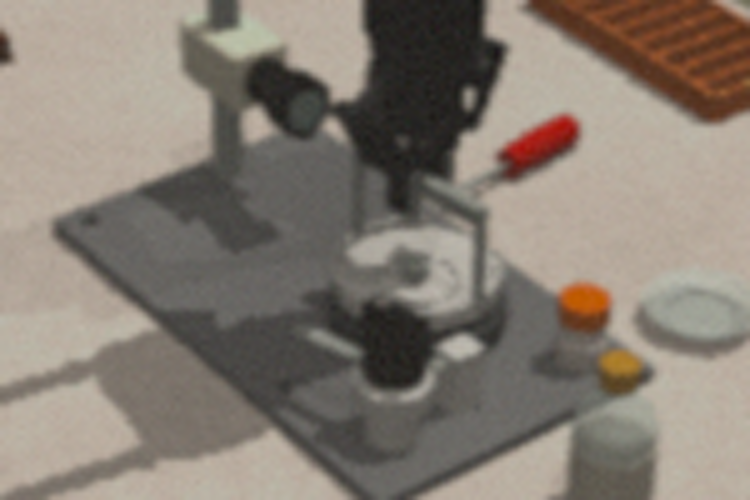

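The side view shows the jaws astride the bail's middle, the finger clear of the plate and the ball mid-plate at crop (412,262). I close gently.

```bash

python3 -m handwheel '[{},{}]' .014 20 >/dev/null
python3 -m handwheel '[{},{}]' .0115
python3 -m handwheel '[{},{},{}]' .005 25
python3 -m handwheel '[{},{},{}]' 0 45
python3 -m handwheel '[{"sz": -0.0003},{"sz": -0.0006},{"sz": -0.001},{"sz": -0.001},{"sz": -0.001}]'
```

```text
clock: 9.63
position: [0.6017, 0.0101, 0.118]
ee_rot: [-0.0, 0.645, 0.764, -0.0]
contact_force: [-0.1, -0.4, -0.6]
width: 0.0114
gripper_force: 0.1
clock: 9.88
position: [0.6014, 0.0101, 0.1179]
ee_rot: [-0.0, 0.645, 0.764, -0.0]
contact_force: [-0.8, -0.2, -0.1]
width: 0.0093
gripper_force: 27.5
clock: 10.13
position: [0.6015, 0.0101, 0.118]
ee_rot: [-0.0, 0.645, 0.764, -0.0]
contact_force: [-1.3, 0.2, 1.0]
width: 0.0092
gripper_force: 46.5
clock: 10.55
position: [0.6018, 0.0101, 0.1218]
ee_rot: [-0.0, 0.645, 0.764, 0.0]
contact_force: [0.8, 0.7, -3.5]
width: 0.0091
gripper_force: 46.0
```

```bash

python3 -m handwheel '[{"sz": -0.0015},{"sz": -0.002},{"sz": -0.002},{"sz": -0.002},{"sz": -0.002}]' >/dev/null
python3 -m handwheel '[{"sz": -0.002},{"sz": -0.002},{"sz": -0.002},{"sz": -0.002},{"sz": -0.002}]' 
python3 -m handwheel '[{"sz": -0.002},{"sz": -0.002},{"sz": -0.002},{"sz": -0.002},{"sz": -0.002}]' >/dev/null
python3 -m handwheel '[{"sz": -0.002},{"sz": -0.002},{"sz": -0.002},{"sz": -0.002},{"sz": -0.002}]' >/dev/null
python3 -m handwheel '[{"sz": -0.002},{"sz": -0.002},{"sz": -0.002},{"sz": -0.002},{"sz": -0.002}]' >/dev/null
python3 -m handwheel '[{"sz": -0.002},{"sz": -0.002},{"sz": -0.0015},{"sz": -0.001},{"sz": -0.0005}]'
python3 -m handwheel '[{},{},{}]'
python3 - <<'E'
from h import *
import pickle
s=readout.get_state();print(s['position'],s['ee_rot'],s['qpos'][5])
d=cam('side');c=d['img'][190:290,250:400];A=cv2.resize(c,None,fx=5,fy=5,interpolation=cv2.INTER_CUBIC)[:,:,::-1]
cv2.imwrite('pics/s3.png',A)
print(proj(d,[.602,.0095,.11])-[250,190])
E
```

```text
clock: 11.38
position: [0.6018, 0.0101, 0.1416]
ee_rot: [-0.0, 0.645, 0.764, 0.0]
contact_force: [-0.1, 0.5, -3.5]
width: 0.0091
gripper_force: 46.0
clock: 13.05
position: [0.6018, 0.0101, 0.1786]
ee_rot: [0.0, 0.645, 0.764, 0.0]
contact_force: [-0.2, 0.3, -3.1]
width: 0.0088
gripper_force: 46.0
clock: 13.3
position: [0.6017, 0.0101, 0.1783]
ee_rot: [-0.0, 0.645, 0.764, -0.0]
contact_force: [0.8, -0.6, -2.9]
width: 0.009
gripper_force: 46.0
[0.60169183 0.0101192  0.17826256] [-1.26793818e-04  6.45290747e-01  7.63937062e-01 -3.34200759e-05] -0.2668386591253752
[84.28868277 47.64389755]
```

View pics/s3.png

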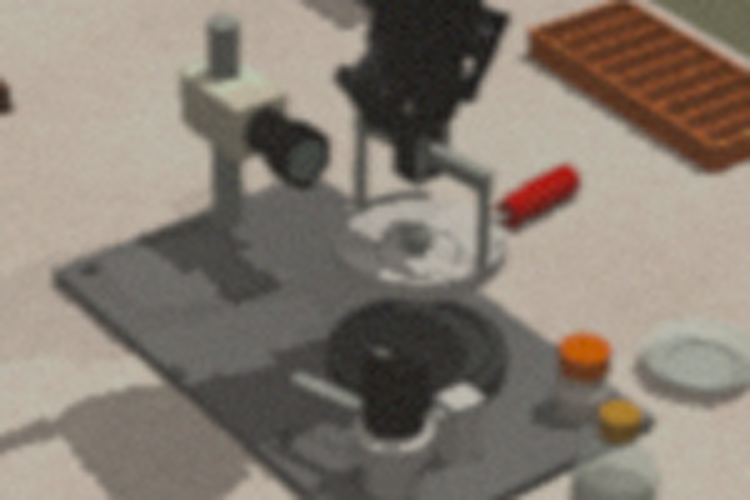

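The plate is level and lifted clear, with the ball mid-plate at crop (413,236). Next is a smooth turn of 1.43 rad counter-clockwise.

```bash

python3 -m handwheel '[{"rz": -0.01},{"rz": -0.02},{"rz": -0.03},{"rz": -0.04},{"rz": -0.04}]' >/dev/null
python3 -m handwheel '[{"rz": -0.04},{"rz": -0.04},{"rz": -0.04},{"rz": -0.04},{"rz": -0.04}]' 
python3 -m handwheel '[{"rz": -0.04},{"rz": -0.04},{"rz": -0.04},{"rz": -0.04},{"rz": -0.04}]' >/dev/null
python3 -m handwheel '[{"rz": -0.04},{"rz": -0.04},{"rz": -0.04},{"rz": -0.04},{"rz": -0.04}]'
python3 -m handwheel '[{"rz": -0.04},{"rz": -0.04},{"rz": -0.04},{"rz": -0.04},{"rz": -0.04}]' >/dev/null
python3 -m handwheel '[{"rz": -0.04},{"rz": -0.04},{"rz": -0.04},{"rz": -0.04},{"rz": -0.04}]' >/dev/null
python3 -m handwheel '[{"rz": -0.04},{"rz": -0.04},{"rz": -0.04},{"rz": -0.04},{"rz": -0.04}]' >/dev/null
python3 -m handwheel '[{"rz": -0.0315},{"rz": -0.03},{"rz": -0.02},{"rz": -0.01},{}]'
python3 -m handwheel '[{},{},{},{},{}]'
python3 - <<'E'
from h import *
s=readout.get_state();w,x,y,z=s["ee_rot"];print(s['position'],s['ee_rot'],"plate yaw",2*np.arctan2(y,x)-np.pi/2)
d=cam('side');c=d['img'][190:290,250:400];A=cv2.resize(c,None,fx=5,fy=5,interpolation=cv2.INTER_CUBIC)[:,:,::-1]
cv2.imwrite('pics/s4.png',A)
E
```

```text
clock: 14.18
position: [0.6018, 0.0101, 0.1784]
ee_rot: [-0.0, 0.505, 0.863, 0.0]
contact_force: [0.4, 0.2, -2.4]
width: 0.009
gripper_force: 46.0
clock: 15.02
position: [0.6018, 0.0101, 0.1783]
ee_rot: [-0.0, 0.324, 0.946, 0.0]
contact_force: [-0.5, -0.2, -2.5]
width: 0.0089
gripper_force: 46.0
clock: 16.68
position: [0.6018, 0.0101, 0.1784]
ee_rot: [0.0, -0.015, 1.0, 0.0]
contact_force: [-0.2, 0.7, -2.3]
width: 0.0091
gripper_force: 46.0
clock: 17.1
position: [0.6018, 0.0101, 0.1784]
ee_rot: [0.0, -0.014, 1.0, 0.0]
contact_force: [1.0, 0.2, -2.6]
width: 0.0093
gripper_force: 46.0
[0.60176514 0.01013143 0.17840021] [ 2.19628892e-06 -1.43453036e-02  9.99897100e-01  3.21727780e-05] plate yaw 1.5994879181789705
```

View pics/s4.png

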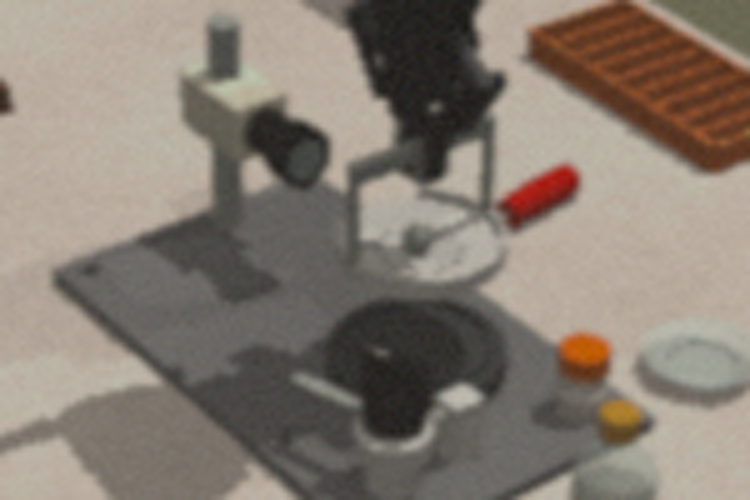

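The gap now faces the lens, the plate is level, and the ball sits in the middle at crop (418,238). The bystanders are where they were, so I hand in.

```bash
python3 -c "
from rig import ticket
print(ticket.sign_off())"
```

```text
the job is handed in; nothing more can be done
None
```

The job is handed in, with no verdict shown: I turned the clamp about 1.10 rad counter-clockwise so its finger is off the plate, lifted the plate level by 60 mm, and turned it so the gap faces the lens, still held over the nest (about 1 mm off centre by my estimate) with the ball in the middle, by 17 s.

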